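Bring the tote into the bay and hold the hidden bolt head for tightening

ROBOT

A 6-joint arm with a two-finger parallel gripper is mounted at the origin on the work surface. World frame = base frame: x ahead of the robot, y to its left, z up, the work surface at z = 0. Lengths are in m, angles in degrees, forces in N, time in s.
With the tool pointing down it reaches from about 0.35 to 0.85 m from the base axis. Payload 8.1 kg.
Tool frame: the origin (TCP) lies at the very end of the fingers, on their centre line; the grasp point (between the pads) lies arm.hold_point_z behind it (arm.hold_point_z is the distance from the TCP to the grasp point, in m); z points along the fingers, y is the direction in which the jaws open and shut (so a half turn about z gives the same grasp; the last joint's range is limited). The gripper opens to 93 mm and grips with 3 to 60 N. Pads are 15 mm wide; open, the fingers measure 128 mm over their backs; the gripper's body (75 mm by 188 mm) begins 65 mm behind the grasp point.
Start: joints at [-71.127, 7.471, 85.268, -0, 87.261, -4.893], TCP at [0.242, -0.549, 0.219] pointing down, gripper open.
Joint ranges: [-169.43, 169.43], [-51.17, 129.36], [1.28, 143.12], [-76.62, 256.62], [0, 156.53], [-152.29, 152.29]. Speed limits (degrees/s): [136.94, 136.94, 159.86, 180, 180, 180].

INTERFACE

Orientations are given as [roll, pitch, yaw] about the fixed x, y, z axes, in that order (R = Rz(yaw) Ry(pitch) Rx(roll)).
In Python, from rig import sensors, grab_frame, calibration, hand_in, arm gives the robot as it stands.
- The arm moves only by the tool carry_out, never from a script. Its argument "plan" is a list of rows, each an object of numbers: "x", "y", "z": the shift along the tool's x, y, z in mm; "ax", "ay", "az": the turn, a rotation vector about the tool's x, y, z in rad; "claw": the opening, from -1 (shut) to 1 (fully open). A call has 1 to 10 rows; each row is the pose to reach, as a shift and turn from the pose commanded when the call began, along the tool's axes at that moment; what a row does not reach only later rows make up. A row lasts 1/8 s, in which the tool goes at most 62.5 mm and 10.7 degrees, less where a joint would pass 70% of its speed; a pose out of reach is approached as far as the arm can. A call with a gripper value outside its range is refused whole. The fingers move at their own pace and stop on an object; the grip force is fixed at half the most. Time passes only in rows, so rows that repeat a pose let the fingers close. It gives the time, the measured TCP pose, the force and the opening at its end, in the units of the state.
- sensors.sense(): the state, without advancing time (a new reading comes with each control period).
- grab_frame(name): name is "scene" or "top"; returns the picture (480x640x3 uint8, blue, green, red); there is no depth.
- calibration(name): a dict with "camera_matrix" (3x3 intrinsics, pixels), "D" ([k1, k2, p1, p2, k3] as OpenCV has them; the pictures are not rectified), "pose" (4x4, takes a point from camera to world coordinates). Camera axes: x right, y up, looking along -z (the intrinsics and any distortion apply to the point x, -y, -z); pixel columns grow to the right and rows downward; lengths in m; the calibration is good to about 2 mm. A picture is of the moment at which its call begins. calibration takes no time and is no camera call.
- hand_in(): hands the job in, once; it reports no verdict.
The state is a dict: "time": time; "joint_positions": joint angles; "joint_vel": joint speeds; "joint_efforts": joint torques, N m; "tcp_pos": TCP position; "tool_rot": TCP orientation; "force": force on the tool from outside, world axes, zero at the start; "moment": the same for the moment, N m; "grip_width": opening from 0.0 (shut) to 1.0 (fully open).
Only numpy, scipy, OpenCV 4.12 (cv2) and the standard library are available. Lean on these libraries where they do the work, as an engineer would, in place of code of your own. Each camera call takes 0.05 s, during which the arm holds its last target.

TASK

Push the wooden tote along the rollers until it is home against the yellow stop of the bay. Then reach down into the narrow gap behind the steel bracket in the tote, grip the flat bolt head across its two broad red flats so that these stand upright, and hold it from turning for a workmate at the spanner: finish while still gripping it, with the tote still level on the rollers and against the stop. Keep the jar and the small block in the tote upright and inside, and leave everything else on the bench alone.

Things in the scene. Friction and masses are not known exactly. Their poses are not given: they have to be found in the camera images.
- station: Roller row and bay on the bench. Origin on the bench top midway between the side rails, under the tote's centre when home; +y = way of travel, z up. Free steel rollers along x, y -395 to +105 mm, tops 50 mm above the bench. Rails 208 mm apart inside, 12 mm thick, tops at 66 mm, y -435 to +145 mm.
- stop (a point): Centre of the stop's face: yellow plate across the end of the rollers, 208 mm wide, 85 mm tall, face at y = +131 mm of the station, this point 70 mm above the bench. Axes as the station's. The tote is home when its leading face touches it; a gap of up to 10 mm counts.
- tote: Open plywood tote, 200 mm wide (x), 260 mm long (y), about 1 kg with its load, loose on the rollers, 4 mm play to each rail; rolls easily, stops by itself (drag about 1 N). Origin at the centre of its underside, +y towards the stop, z up. Floor 10 mm thick, side walls 10 mm thick, 45 mm tall; leading end board 55 mm tall, leading face at y = +130 mm.
- tote_push (a point): Middle of the outer face of the tote's trailing end board (tote's y = -130 mm), 60 mm above its underside: the place to push towards +y; pushing far off the middle may wedge the tote. The board is 200 mm wide, 12 mm thick, its top 115 mm above the tote's underside. Axes as the tote's.
- gap (a point): Middle of the mouth of the gap, at the tote's x = 0, y = -88 mm, z = 115 mm. The gap is 60 mm long (y), 180 mm wide (x), open above, between the trailing end board and the bracket: steel, 100 mm wide, rear face at the tote's y = -58 mm, on a dark cross rail 180 mm wide (y -54 to -30 mm); tops at 110 to 115 mm. Axes as the tote's.
- bolt_head (a point): Centre of the bolt's oblong (T-bolt) head, half-way along the gap, 30 mm below its mouth (tote's x 0, y -88, z 85 mm), 75 mm above the tote's floor. 14 mm across the red flats, 36 mm tall, 16 mm thick along the bolt's level axis (tote's y); a 15 mm shank runs 22 mm to the bracket. Own x = across the red flats, y = axis; turns with the bolt. Grip from above, a finger on either side in the tote's x.
- flat_near: Red side flat of the bolt head on its -x side: a plate 3 x 16 x 36 mm forming the head's outermost 3 mm, smooth and lightly oiled, centre 5.5 mm from the head's centre; its axes are those of the head.
- flat_far: Red side flat of the bolt head on its +x side: a plate 3 x 16 x 36 mm, smooth and lightly oiled, centre 5.5 mm from the head's centre; its axes are those of the head.
- bolt (a joint): Turn of the bolt about the tote's y (right-handed), rad. 0: red flats upright (within 0.15 counts); limits +-0.75. The spanner on the nut before the cross rail turns with the bolt; its weight (about 0.02 Nm) keeps it near -0.4 and swings it back when let go. Two upright parallel fingers closing on the flats turn the head to 0 by themselves.
- wax_jar: Lidded glass jar, 48 mm across, 55 mm tall, standing loose on the tote's floor in front of the cross rail; origin at the centre of its underside.
- print_block: Small wooden block 65 x 45 x 22 mm lying loose on the tote's floor in front of the cross rail; origin at the centre of its underside.
- glue: Bystander, to be left alone: white plastic glue bottle, 56 mm across, 170 mm tall. Origin on its underside.
- tin: Bystander, to be left alone: round tin, 72 mm across, 80 mm tall. Origin on its underside.
- mallet: Bystander, to be left alone: round wooden carving mallet standing on its head, 72 mm across, 190 mm tall. Origin on its underside.
- brush: Bystander, to be left alone: brush lying on the bench. Origin on its underside.
- driver: Bystander, to be left alone: screwdriver lying on the bench. Origin on its underside.
- blank: Bystander, to be left alone: pale wooden blank 120 x 80 x 25 mm lying on the bench. Origin on its underside.

How it is judged:
By the outcome, as a careful person would: the job done as asked, in the order asked, and still so for the second after the job is handed in, while the arm keeps its last pose, push and grip.
It also fails if it takes over 48 s, if anything falls off the work surface, if the arm or the gripper's body presses on something with over 40 N, if the wrist force passes 120 N, or if a joint passes its speed limit or range.

## Working session

There is one attempt and no reset: what is moved stays moved. The work goes in short steps, Python scripts to look and compute and a tool call to move; the robot and the scene stay as the last step left them, time stands still between calls to the robot, and variables do not carry over. Pictures are saved under pics/ and viewed, and the job is handed in when it is done.

Besides the shell and the picture viewer there is one more tool, called as name(argument=value, ...), one argument or row to a line, values as JSON. carry_out: Moves the arm, as the interface text tells. Its arguments: {"type":"object","properties":{"plan":{"type":"array"}},"required":["plan"]}

```bash
mkdir -p pics; ls
python3 - <<'E'
from rig import sensors, grab_frame, calibration, arm
import cv2
print(sensors.sense()); print([a for a in dir(arm) if a[0]!='_'], arm.hold_point_z)
for n in("scene","top"):
    cv2.imwrite(f"pics/{n}0.png",grab_frame(n)); c=calibration(n); print(n,c)
E
```

```text
pics
{'time': 0.0, 'joint_positions': array([-7.11277393e+01,  7.51555467e+00,  8.53273815e+01,  5.08650238e-04,
        8.72631307e+01, -4.89551688e+00]), 'joint_vel': array([-0.00405151,  0.02569796, -0.01416115,  0.01882486,  0.09256567,
        0.06186359]), 'joint_efforts': array([ 1.79217259e-03, -5.59849298e+01, -4.91757309e+01,  7.69376848e-02,
        3.58396349e-02, -1.09531918e-04]), 'tcp_pos': array([ 0.24163409, -0.54857279,  0.217601  ]), 'tool_rot': array([-1.79894363e+02, -9.55780630e-03,  2.37677441e+01]), 'force': array([ 0.17002036, -0.29517382,  0.04510404]), 'moment': array([-0.059738  ,  0.03258396,  0.05799442]), 'grip_width': 1.0014181840332717}
['IKError', 'hold_point_z'] 0.0188
scene {'camera_matrix': array([[608.97875952,   0.        , 321.15975223],
       [  0.        , 608.97875952, 236.48215663],
       [  0.        ,   0.        ,   1.        ]]), 'D': array([-0.12895182,  0.        ,  0.        ,  0.        ,  0.        ]), 'pose': array([[-0.25770976, -0.74023571,  0.6209966 ,  1.36596067],
       [ 0.96614284, -0.18917219,  0.17544771,  0.29759198],
       [-0.01239737,  0.64518601,  0.76392495,  1.13971485],
       [ 0.        ,  0.        ,  0.        ,  1.        ]])}
top {'camera_matrix': array([[435.94155549,   0.        , 318.99037307],
       [  0.        , 435.94155549, 253.24284111],
       [  0.        ,   0.        ,   1.        ]]), 'D': array([-0.08091122,  0.        ,  0.        ,  0.        ,  0.        ]), 'pose': array([[ 0.00246407,  0.99917519, -0.04053231,  0.48162147],
       [-0.9996541 ,  0.00352251,  0.0260627 ,  0.0832817 ],
       [ 0.02618398,  0.04045407,  0.99883826,  1.09723054],
       [ 0.        ,  0.        ,  0.        ,  1.        ]])}
```

View pics/scene0.png

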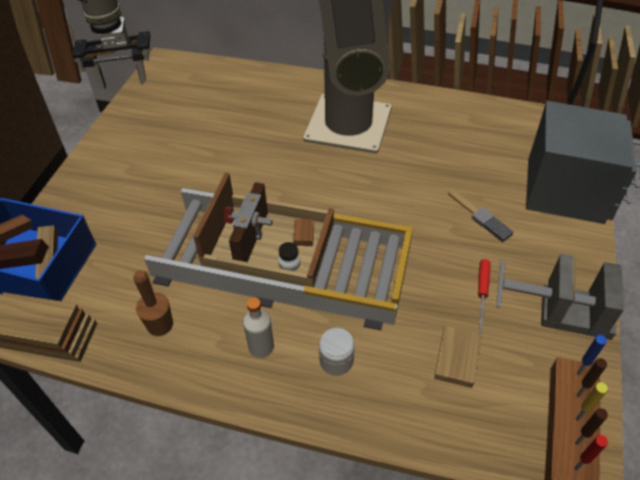

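View pics/top0.png

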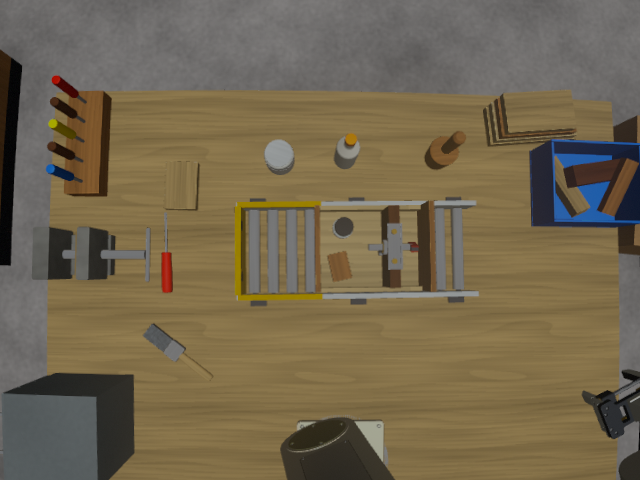

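The scene picture shows the tote short of the stop, with the yellow bay at the right (~405,260), the trailing board at ~(213,212) and the red head at ~(230,213). In the top picture travel runs left: stop at x≈238, trailing board at ≈427, red head at ≈(412,247). Next I'll zoom in for exact pixels.

```bash
cat > h.py <<'E'
import numpy as np, cv2
from rig import calibration
def ray(n,px):
    c=calibration(n);P=c["pose"]
    u=cv2.undistortPoints(np.array(px,float).reshape(-1,1,2),c["camera_matrix"],c["D"]).reshape(-1,2)
    d=np.c_[u[:,0],-u[:,1],-np.ones(len(u))]@P[:3,:3].T
    return P[:3,3],d
def onz(n,px,z):
    o,d=ray(n,px); return o+d*((z-o[2])/d[:,2])[:,None]
def proj(n,X):
    c=calibration(n);P=c["pose"];q=(np.array(X,float).reshape(-1,3)-P[:3,3])@P[:3,:3]
    q=q*[1,-1,-1]
    return cv2.projectPoints(q,np.zeros(3),np.zeros(3),c["camera_matrix"],c["D"])[0].reshape(-1,2)
def crop(src,x0,y0,w,h,s,out):
    im=cv2.imread(src)[y0:y0+h,x0:x0+w]
    cv2.imwrite(out,cv2.resize(im,None,fx=s,fy=s,interpolation=cv2.INTER_CUBIC))
E
python3 - <<'E'
from h import *
crop("pics/top0.png",225,190,260,120,3,"pics/t0c.png")
crop("pics/scene0.png",140,160,160,140,5,"pics/s0c.png")
im=cv2.imread("pics/top0.png");hsv=cv2.cvtColor(im,cv2.COLOR_BGR2HSV)
m=cv2.inRange(hsv,(20,150,80),(32,255,255));m[:190]=0;m[310:]=0
ys,xs=np.nonzero(m);print(xs.min(),xs.max(),ys.min(),ys.max())
for x in (242,260,280,300,315):
    c=np.nonzero(m[:,x])[0];print(x,c)
for y in (215,235,255,275,290):
    c=np.nonzero(m[y])[0];print(y,c)
for n in("top","scene"):
    im=cv2.imread(f"pics/{n}0.png").astype(int)
    r=(im[...,2]>90)&(im[...,1]<45)&(im[...,0]<60); ys,xs=np.nonzero(r)
    k=(xs>200)&(xs<430)&(ys>190)&(ys<260);print(n,sorted(zip(xs[k],ys[k])))
E
```

```text
235 396 201 300
242 [202 203 204 205 206 207 294 295 296 297 298 299 300]
260 [202 203 204 205 206 207 294 295 296 297 298 299 300]
280 [201 202 203 204 205 206 207 294 295 296 297 298 299 300]
300 [201 202 203 204 205 206 294 295 296 297 298 299]
315 [201 202 203 204 205 294 295 296 297 298 299]
215 [235 236 237 238 239 240]
235 [235 236 237 238 239 240 245]
255 [235 236 237 238 239 240 245]
275 [235 236 237 238 239 240 245]
290 [235 236 237 238 239 240 241 245]
top [(np.int64(414), np.int64(246)), (np.int64(415), np.int64(246)), (np.int64(418), np.int64(246))]
scene [(np.int64(229), np.int64(222))]
```

View pics/t0c.png

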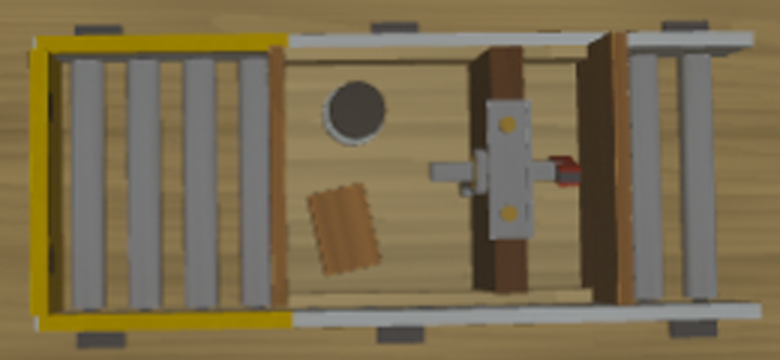

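View pics/s0c.png

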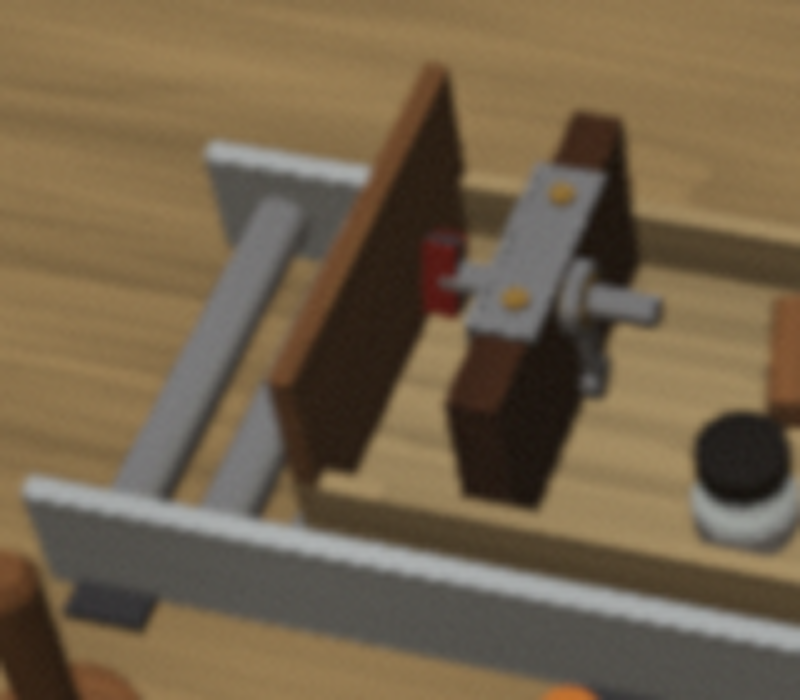

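Run:
```python
from h import *
crop("pics/top0.png",415,190,80,120,8,"pics/t0r.png")
crop("pics/top0.png",228,190,100,120,7,"pics/t0l.png")
```

```text
(no output)
```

View pics/t0r.png

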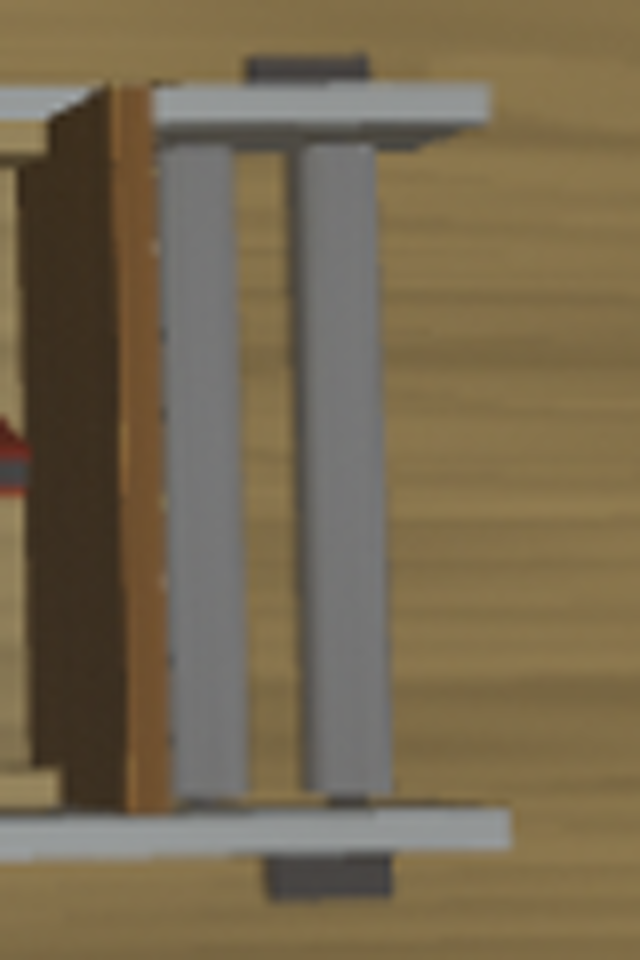

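View pics/t0l.png

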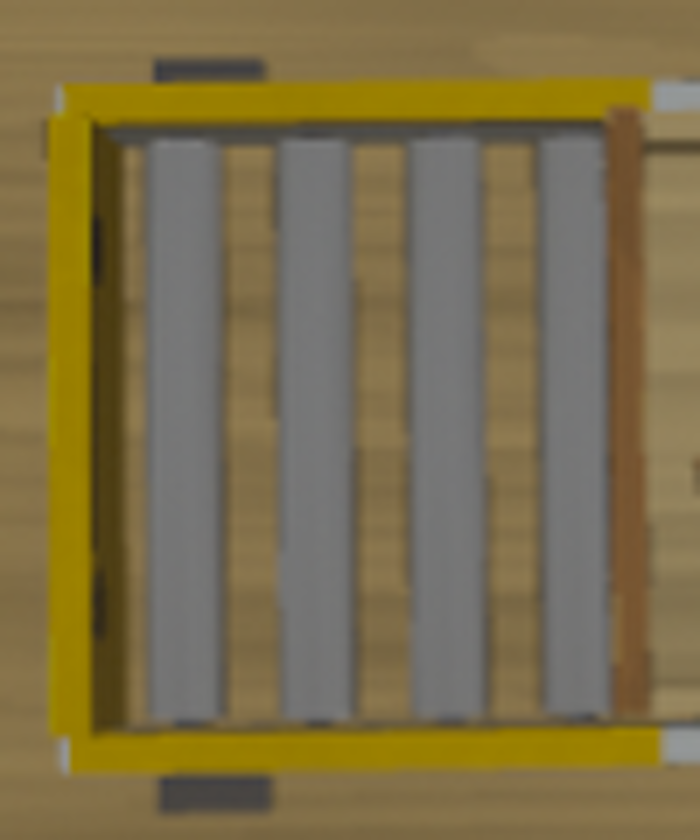

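Run:
```python
from h import *
a=lambda l:np.array(l)-.5
r=onz("top",a([[476.2,200.25],[478.9,296.25],[236.9,202.1],[237.3,300.3]]),.066)
# station local coords, outer corners
L=np.array([[.116,-.435],[-.116,-.435],[.116,.145],[-.116,.145]])
W=r[:,:2];print(W)
def fit(L,W):
    lc,wc=L.mean(0),W.mean(0);A=(L-lc);B=W-wc
    th=np.arctan2((A[:,0]*B[:,1]-A[:,1]*B[:,0]).sum(),(A*B).sum())
    R=np.array([[np.cos(th),-np.sin(th)],[np.sin(th),np.cos(th)]]);t=wc-R@lc
    return np.degrees(th),R,t,(L@R.T+t-W)
th,R,t,e=fit(L,W);print("station",th,t,"\n",e*1000)
np.savez("st.npz",R=R,t=t,th=th)
tb=onz("top",a([[434.1,201],[436.25,291.4]]),.165)[:,:2];lb=onz("top",a([[314.7,205.4],[315.6,291.4]]),.105)[:,:2]
T=np.r_[tb,lb];S=(T-t)@R;print(S)
th2,R2,t2,e2=fit(np.array([[.1,-.13],[-.1,-.13],[.1,.13],[-.1,.13]]),T);print("tote",th2,t2,(t2-t)@R,"\n",e2*1000)
tot=lambda p:np.r_[R2@p[:2]+t2,p[2]+.05]
X=[tot(np.array(p)) for p in([0,-.13,.06],[0,-.088,.085],[.1,-.13,.115],[-.1,-.13,.115])]
print(X);print(proj("scene",X),proj("top",X))
# home
print("home bolt",R@[0,-.088]+t,"home push",R@[0,-.13]+t)
# bystanders
```

```text
[[ 0.65503325 -0.32460991]
 [ 0.42227738 -0.32826086]
 [ 0.6456599   0.25310636]
 [ 0.41303224  0.24976496]]
station 0.9143110178417144 [0.53168692 0.10748168] 
 [[-0.41978133 -1.002013  ]
 [ 0.36562997 -1.05309474]
 [-0.30151977  1.20787424]
 [ 0.35567114  0.8472335 ]]
[[ 0.09903102 -0.29997968]
 [-0.09764473 -0.29979217]
 [ 0.10035411 -0.04044685]
 [-0.0960945  -0.03993256]]
tote 0.6763459978407355 [ 0.53581152 -0.06251196] [ 0.00141147 -0.17003781] 
 [[ 1.84697291 -0.44292636]
 [-1.48539284  0.14711924]
 [ 1.59634183  0.01806025]
 [-1.9579219   0.27774687]]
[array([ 0.53734606, -0.19250291,  0.11      ]), array([ 0.53685029, -0.15050583,  0.135     ]), array([ 0.63733909, -0.19132249,  0.165     ]), array([ 0.43735303, -0.19368333,  0.165     ])]
[[213.09731504 218.24186896]
 [228.91989761 214.05708254]
 [192.55353674 235.08127187]
 [225.02332804 171.26275992]] [[427.89461483 246.80831915]
 [412.46190093 246.32878057]
 [433.78785355 199.66283411]
 [435.68635854 291.58804743]]
home bolt [0.53309114 0.01949288] home push [ 0.53376134 -0.02250177]
```

Top-view fits: the station sits at (0.532, 0.107) with 0.9° yaw. The tote is at station y = -170 mm and yawed within 0.3° of the rails, so it has about 171 mm to travel. The scene view agrees to about 2 px. I'll push with the open fingers, jaws along the station's x, which gives two even contacts. First move: to a point behind the tote.

carry_out(
  plan=[
    {"x": 40, "y": -17, "z": 0, "az": -0.117, "claw": 1},
    {"x": 79, "y": -33, "z": 0, "az": -0.234, "claw": 1},
    {"x": 119, "y": -50, "z": 0, "az": -0.351, "claw": 1},
    {"x": 158, "y": -66, "z": 0, "az": -0.468, "claw": 1},
    {"x": 198, "y": -83, "z": 0, "az": -0.586, "claw": 1},
    {"x": 238, "y": -99, "z": 0, "az": -0.703, "claw": 1},
    {"x": 277, "y": -116, "z": 0, "az": -0.82, "claw": 1},
    {"x": 317, "y": -132, "z": 0, "az": -0.937, "claw": 1},
    {"x": 356, "y": -149, "z": 0, "az": -1.054, "claw": 1},
    {"x": 396, "y": -166, "z": 0, "az": -1.171, "claw": 1},
  ],
)

```text
invalid input at $.plan[0]: expected keys x, y, z, ax, ay, az, claw
```

carry_out(
  plan=[
    {"x": 0, "y": 0, "z": 0, "claw": 1},
    {"x": 0, "y": 0, "z": 0, "claw": 1},
  ],
)

```text
invalid input at $.plan[0]: expected keys x, y, z, ax, ay, az, claw
```

Run:
```python
from rig import *
from h import *
s=sensors.sense();print(s["time"],s["tcp_pos"],s["tool_rot"],s["force"],s["joint_positions"])
cv2.imwrite("pics/t1.png",grab_frame("top"));cv2.imwrite("pics/s1.png",grab_frame("scene"))
```

```text
0.1 [ 0.24165779 -0.54863175  0.21772418] [-1.79907127e+02 -9.15740019e-03  2.37646783e+01] [ 0.05897181  0.33657944 -0.35111667] [-7.11278567e+01  7.50932890e+00  8.53212987e+01  1.20455987e-03
  8.72626877e+01 -4.89260093e+00]
```

View pics/s1.png

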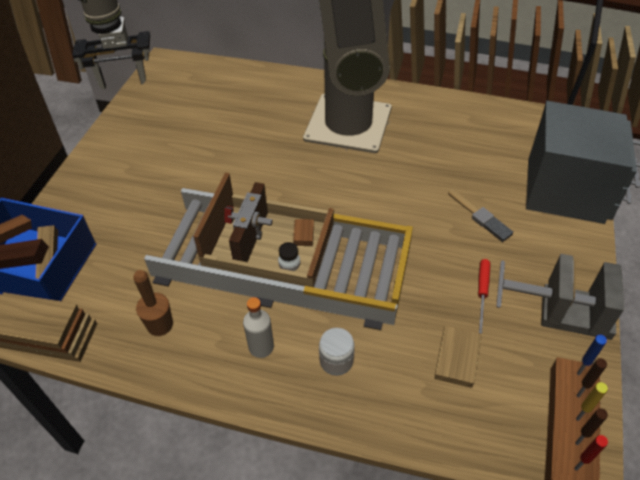

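The arm hasn't moved: both calls were refused because every row needs all seven keys. The picture matches the first one, so I'll resend with the keys filled in.

carry_out(
  plan=[
    {"x": 40, "y": -17, "z": 0, "ax": 0, "ay": 0, "az": -0.117, "claw": 1},
    {"x": 79, "y": -33, "z": 0, "ax": 0, "ay": 0, "az": -0.234, "claw": 1},
    {"x": 119, "y": -50, "z": 0, "ax": 0, "ay": 0, "az": -0.351, "claw": 1},
    {"x": 158, "y": -66, "z": 0, "ax": 0, "ay": 0, "az": -0.468, "claw": 1},
    {"x": 198, "y": -83, "z": 0, "ax": 0, "ay": 0, "az": -0.586, "claw": 1},
    {"x": 238, "y": -99, "z": 0, "ax": 0, "ay": 0, "az": -0.703, "claw": 1},
    {"x": 277, "y": -116, "z": 0, "ax": 0, "ay": 0, "az": -0.82, "claw": 1},
    {"x": 317, "y": -132, "z": 0, "ax": 0, "ay": 0, "az": -0.937, "claw": 1},
    {"x": 356, "y": -149, "z": 0, "ax": 0, "ay": 0, "az": -1.054, "claw": 1},
    {"x": 396, "y": -166, "z": 0, "ax": 0, "ay": 0, "az": -1.171, "claw": 1},
  ],
)

```text
time: 1.45
tcp_pos: [0.5381, -0.2364, 0.2185]
tool_rot: [-180.0, -0.0, 91.1]
force: [0.3, -0.3, -0.5]
grip_width: 1.004
```

carry_out(
  plan=[
    {"x": 0, "y": 0, "z": 0, "ax": 0, "ay": 0, "az": 0, "claw": 1},
    {"x": 0, "y": 0, "z": 0, "ax": 0, "ay": 0, "az": 0, "claw": 1},
  ],
)

```text
time: 1.7
tcp_pos: [0.537, -0.2378, 0.2183]
tool_rot: [-180.0, 0.0, 90.8]
force: [-0.1, -0.5, -0.2]
grip_width: 0.998
```

Run:
```python
from rig import *
from h import *
s=sensors.sense();print(s["time"],s["tcp_pos"],s["tool_rot"],s["force"],s["joint_positions"])
cv2.imwrite("pics/t2.png",grab_frame("top"));cv2.imwrite("pics/s2.png",grab_frame("scene"))
```

```text
1.7 [ 0.53698656 -0.23777849  0.21832188] [-1.79954920e+02  6.27132867e-03  9.08208198e+01] [-0.10454606 -0.53788604 -0.1919059 ] [-2.88674381e+01  5.55758756e+00  8.73598217e+01 -2.78105395e-02
  8.71186475e+01 -2.96868487e+01]
```

View pics/s2.png

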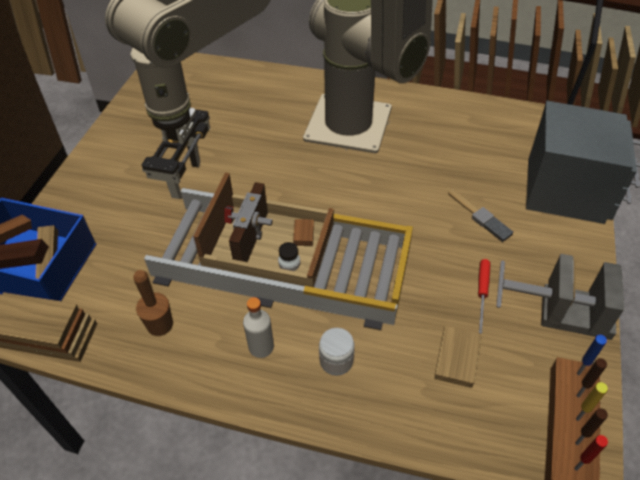

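View pics/t2.png

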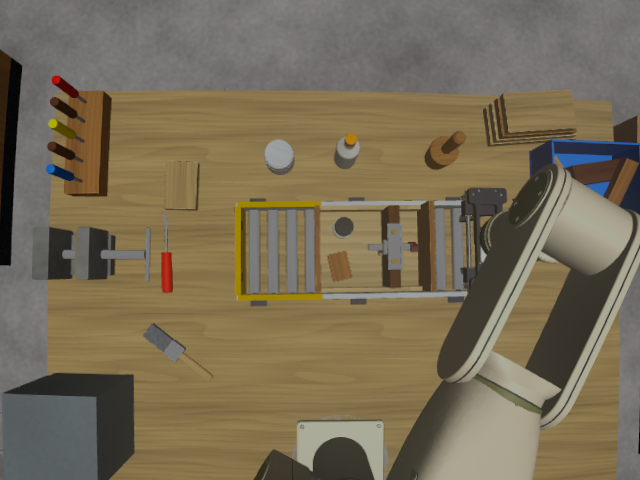

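The gripper now stands behind the tote: jaws over the rollers near (480,235) in the top view, the trailing board untouched at x≈427. Next I'll lower it and approach to contact.

carry_out(
  plan=[
    {"x": 0, "y": 0, "z": 30, "ax": 0, "ay": 0, "az": 0, "claw": 1},
    {"x": 0, "y": 0, "z": 60, "ax": 0, "ay": 0, "az": 0, "claw": 1},
    {"x": 0, "y": 0, "z": 90, "ax": 0, "ay": 0, "az": 0, "claw": 1},
    {"x": 0, "y": 0, "z": 116, "ax": 0, "ay": 0, "az": 0, "claw": 1},
    {"x": 8, "y": 0, "z": 116, "ax": 0, "ay": 0, "az": 0, "claw": 1},
    {"x": 16, "y": 0, "z": 116, "ax": 0, "ay": 0, "az": 0, "claw": 1},
    {"x": 24, "y": 0, "z": 116, "ax": 0, "ay": 0, "az": 0, "claw": 1},
    {"x": 30, "y": 0, "z": 116, "ax": 0, "ay": 0, "az": 0, "claw": 1},
    {"x": 36, "y": 0, "z": 116, "ax": 0, "ay": 0, "az": 0, "claw": 1},
    {"x": 42, "y": 0, "z": 116, "ax": 0, "ay": 0, "az": 0, "claw": 1},
  ],
)

```text
time: 3.05
tcp_pos: [0.537, -0.1955, 0.1031]
tool_rot: [180.0, 0.0, 90.9]
force: [-0.3, -2.0, 0.8]
grip_width: 1.0
```

Run:
```python
from rig import *
from h import *
s=sensors.sense();print(s["time"],s["tcp_pos"],s["tool_rot"],s["force"])
cv2.imwrite("pics/s3.png",grab_frame("scene"));crop("pics/s3.png",130,100,200,180,4,"pics/s3c.png")
```

```text
3.05 [ 0.53701386 -0.19549346  0.10310657] [1.79958560e+02 3.95598324e-02 9.08657310e+01] [-0.25063336 -2.02258296  0.84261628]
```

View pics/s3c.png

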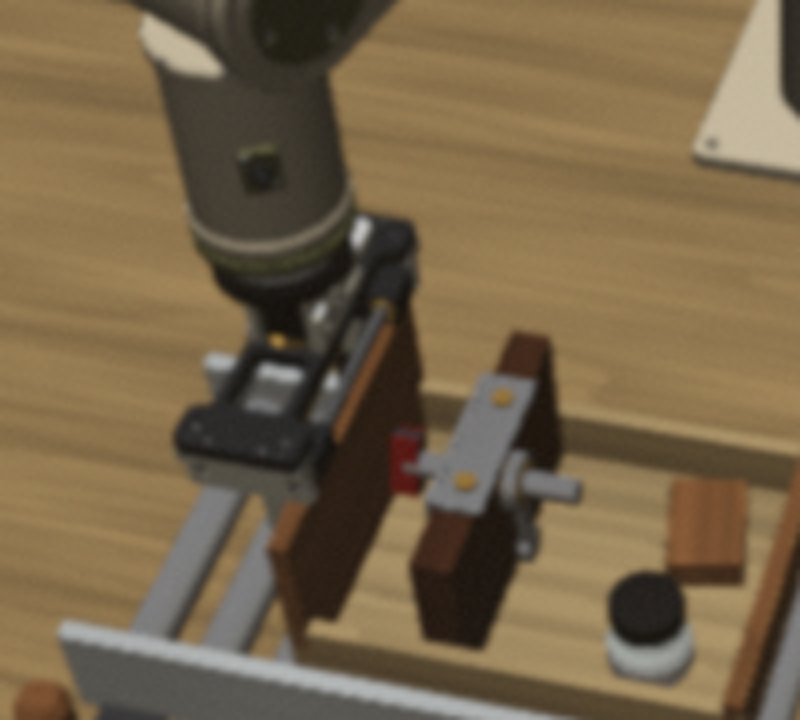

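The fingers touch the trailing board (-2 N) and the jar and block are standing. Now I'll push gently along the rails.

carry_out(
  plan=[
    {"x": 6, "y": 0, "z": 0, "ax": 0, "ay": 0, "az": 0, "claw": 1},
    {"x": 13, "y": 0, "z": 0, "ax": 0, "ay": 0, "az": 0, "claw": 1},
    {"x": 21, "y": 0, "z": 0, "ax": 0, "ay": 0, "az": 0, "claw": 1},
    {"x": 30, "y": 0, "z": 0, "ax": 0, "ay": 0, "az": 0, "claw": 1},
    {"x": 39, "y": 0, "z": 0, "ax": 0, "ay": 0, "az": 0, "claw": 1},
    {"x": 48, "y": 0, "z": 0, "ax": 0, "ay": 0, "az": 0, "claw": 1},
    {"x": 57, "y": 0, "z": 0, "ax": 0, "ay": 0, "az": 0, "claw": 1},
    {"x": 66, "y": 0, "z": 0, "ax": 0, "ay": 0, "az": 0, "claw": 1},
    {"x": 75, "y": 0, "z": 0, "ax": 0, "ay": 0, "az": 0, "claw": 1},
    {"x": 84, "y": 0, "z": 0, "ax": 0, "ay": 0, "az": 0, "claw": 1},
  ],
)

```text
time: 4.35
tcp_pos: [0.5353, -0.111, 0.1026]
tool_rot: [-180.0, -0.0, 90.9]
force: [-0.6, -1.9, 1.5]
grip_width: 0.996
```

carry_out(
  plan=[
    {"x": 9, "y": 0, "z": 0, "ax": 0, "ay": 0, "az": 0, "claw": 1},
    {"x": 18, "y": 0, "z": 0, "ax": 0, "ay": 0, "az": 0, "claw": 1},
    {"x": 27, "y": 0, "z": 0, "ax": 0, "ay": 0, "az": 0, "claw": 1},
    {"x": 36, "y": 0, "z": 0, "ax": 0, "ay": 0, "az": 0, "claw": 1},
    {"x": 44, "y": 0, "z": 0, "ax": 0, "ay": 0, "az": 0, "claw": 1},
    {"x": 51, "y": 0, "z": 0, "ax": 0, "ay": 0, "az": 0, "claw": 1},
    {"x": 57, "y": 0, "z": 0, "ax": 0, "ay": 0, "az": 0, "claw": 1},
    {"x": 62, "y": 0, "z": 0, "ax": 0, "ay": 0, "az": 0, "claw": 1},
    {"x": 66, "y": 0, "z": 0, "ax": 0, "ay": 0, "az": 0, "claw": 1},
    {"x": 70, "y": 0, "z": 0, "ax": 0, "ay": 0, "az": 0, "claw": 1},
  ],
)

```text
time: 5.6
tcp_pos: [0.5344, -0.0414, 0.1026]
tool_rot: [-180.0, -0.0, 90.9]
force: [-0.3, -2.3, -1.2]
grip_width: 0.998
```

Run:
```python
from rig import *
from h import *
s=sensors.sense();print(s["time"],s["tcp_pos"],s["tool_rot"],s["force"])
cv2.imwrite("pics/t4.png",grab_frame("top"));crop("pics/t4.png",225,190,130,120,6,"pics/t4c.png")
```

```text
5.6 [ 0.53436259 -0.0414382   0.10257546] [-1.79994601e+02 -1.83044960e-04  9.08548667e+01] [-0.32357401 -2.33784724 -1.18271201]
```

View pics/t4c.png

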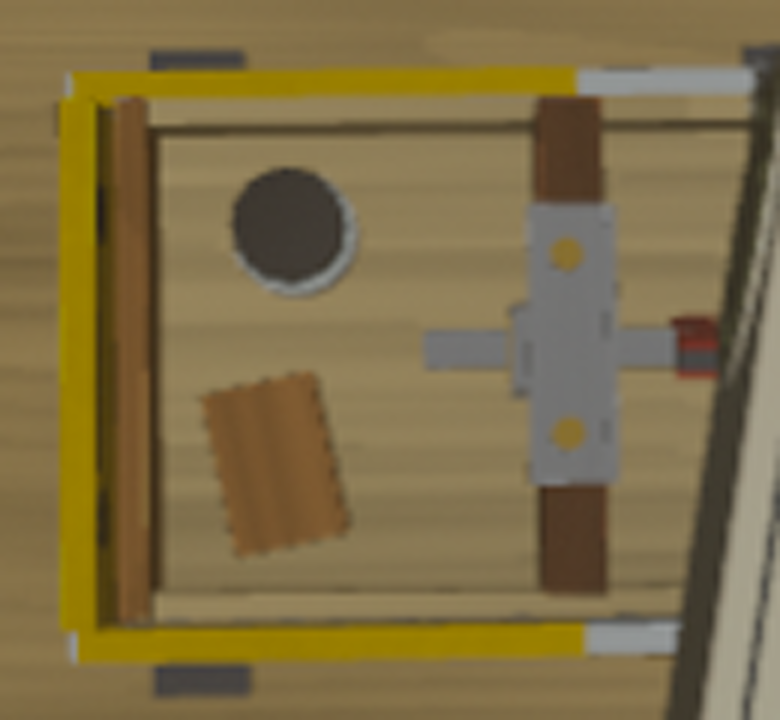

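The leading board (crop x≈115) is still 7–12 mm short of the stop face (x≈98). The jar and block are fine. I'll creep on until the force rises.

carry_out(
  plan=[
    {"x": 2, "y": 0, "z": 0, "ax": 0, "ay": 0, "az": 0, "claw": 1},
    {"x": 4, "y": 0, "z": 0, "ax": 0, "ay": 0, "az": 0, "claw": 1},
    {"x": 6, "y": 0, "z": 0, "ax": 0, "ay": 0, "az": 0, "claw": 1},
    {"x": 8, "y": 0, "z": 0, "ax": 0, "ay": 0, "az": 0, "claw": 1},
    {"x": 9, "y": 0, "z": 0, "ax": 0, "ay": 0, "az": 0, "claw": 1},
    {"x": 9, "y": 0, "z": 0, "ax": 0, "ay": 0, "az": 0, "claw": 1},
  ],
)

```text
time: 6.4
tcp_pos: [0.5343, -0.0324, 0.1027]
tool_rot: [180.0, -0.0, 90.9]
force: [0.4, -0.5, -0.9]
grip_width: 1.003
```

carry_out(
  plan=[
    {"x": 1, "y": 0, "z": 0, "ax": 0, "ay": 0, "az": 0, "claw": 1},
    {"x": 1.5, "y": 0, "z": 0, "ax": 0, "ay": 0, "az": 0, "claw": 1},
    {"x": 2, "y": 0, "z": 0, "ax": 0, "ay": 0, "az": 0, "claw": 1},
  ],
)

```text
time: 6.78
tcp_pos: [0.5343, -0.0308, 0.1027]
tool_rot: [180.0, 0.0, 90.9]
force: [0.1, -4.2, -0.5]
grip_width: 0.998
```

carry_out(
  plan=[
    {"x": 0.7, "y": 0, "z": 0, "ax": 0, "ay": 0, "az": 0, "claw": 1},
    {"x": 1, "y": 0, "z": 0, "ax": 0, "ay": 0, "az": 0, "claw": 1},
  ],
)

```text
time: 7.02
tcp_pos: [0.5343, -0.0309, 0.1027]
tool_rot: [180.0, 0.1, 90.9]
force: [0.0, -8.4, -0.2]
grip_width: 0.998
```

Run:
```python
from rig import *
from h import *
s=sensors.sense();print(s["time"],s["tcp_pos"],s["tool_rot"],s["force"])
cv2.imwrite("pics/t5.png",grab_frame("top"));crop("pics/t5.png",225,190,130,120,6,"pics/t5c.png")
```

```text
7.025 [ 0.5342827  -0.0308528   0.10274783] [1.79992349e+02 1.19255377e-01 9.08631426e+01] [ 0.0495799  -8.38605353 -0.21670279]
```

View pics/t5c.png

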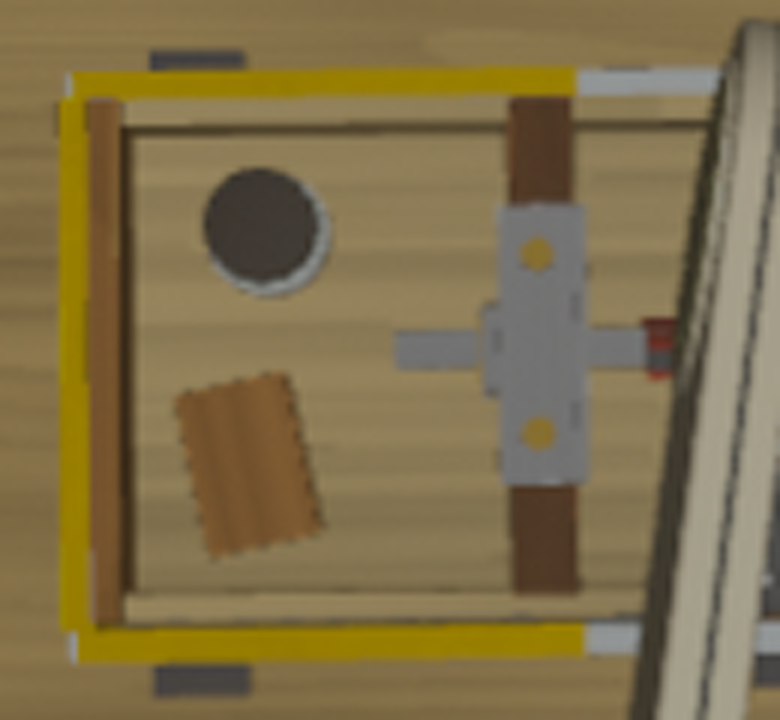

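The tote is home: the leading board is flush with the yellow stop (crop x≈88), the contact force rose to 8 N, and the jar and block are fine. I'll back off, go up and locate the bolt.

carry_out(
  plan=[
    {"x": -4, "y": 0, "z": 0, "ax": 0, "ay": 0, "az": 0, "claw": 1},
    {"x": -14, "y": 0, "z": 0, "ax": 0, "ay": 0, "az": 0, "claw": 1},
    {"x": -24, "y": 0, "z": -10, "ax": 0, "ay": 0, "az": 0, "claw": 1},
    {"x": -30, "y": 0, "z": -45, "ax": 0, "ay": 0, "az": 0, "claw": 1},
    {"x": -40, "y": 0, "z": -80, "ax": 0, "ay": 0, "az": 0, "claw": 1},
    {"x": -60, "y": 0, "z": -110, "ax": 0, "ay": 0, "az": 0, "claw": 1},
    {"x": -80, "y": 0, "z": -110, "ax": 0, "ay": 0, "az": 0, "claw": 1},
    {"x": -80, "y": 0, "z": -110, "ax": 0, "ay": 0, "az": 0, "claw": 1},
  ],
)

```text
time: 8.07
tcp_pos: [0.5351, -0.1111, 0.2121]
tool_rot: [-180.0, -0.0, 90.7]
force: [-0.7, -0.3, -0.7]
grip_width: 1.0
```

Run:
```python
from rig import *
from h import *
s=sensors.sense();print(s["time"],s["tcp_pos"],s["tool_rot"],s["force"])
cv2.imwrite("pics/t6.png",grab_frame("top"));crop("pics/t6.png",280,190,100,110,7,"pics/t6c.png")
cv2.imwrite("pics/s6.png",grab_frame("scene"));crop("pics/s6.png",250,165,100,90,7,"pics/s6c.png")
```

```text
8.075 [ 0.53507769 -0.11112069  0.21208148] [-1.79969830e+02 -2.43896281e-03  9.07348548e+01] [-0.67509863 -0.29594337 -0.72150174]
```

View pics/t6c.png

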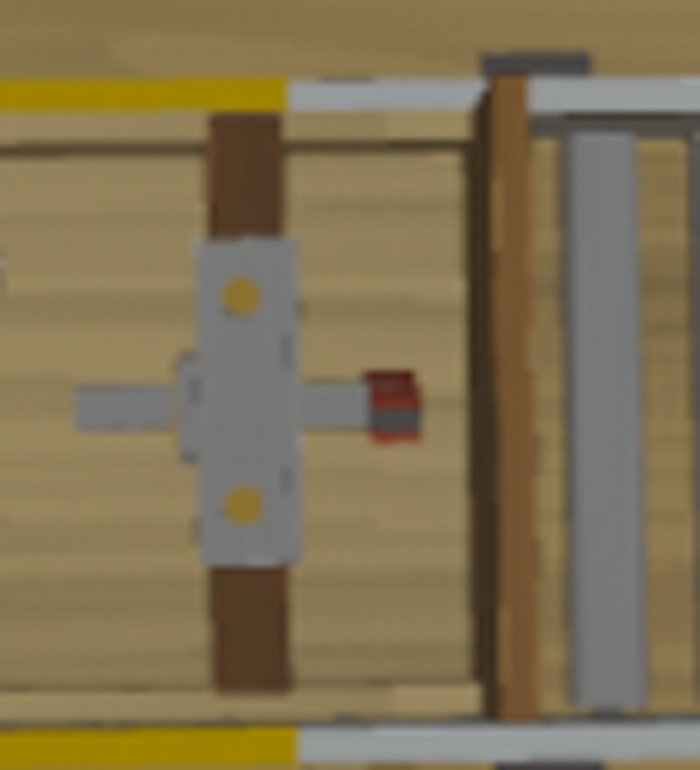

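View pics/s6c.png

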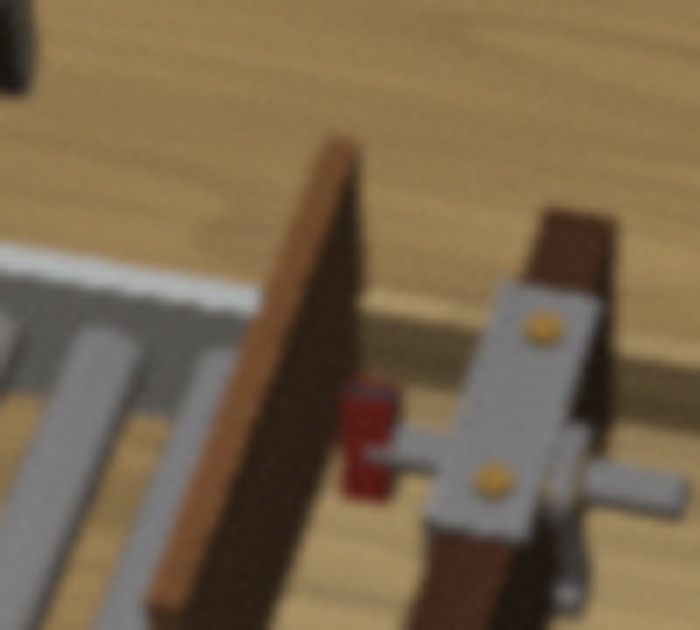

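Run:
```python
from h import *
f=np.load("st.npz");R,t=f["R"],f["t"]
o=lambda x,y:[280+x/7-.5+.07,190+y/7-.5+.07]
def p(n,px,z):
    w=onz("top",[px],z)[0,:2];print(n,w.round(4),"station",((w-t)@R*1000).round(1))
p("shank top c",o(335,408),.1425)
p("bolt tail",o(120,408),.1425)
p("bracket c",o(249,401.5),.165)
p("head right end",o(421,425),.15);p("head left end",o(369,425),.15)
p("board outer top",o(527,78),.165);p("board outer bot",o(538,718),.165)
p("bracket rear",o(299,401),.165)
print(R@[0,-.087]+t)
```

```text
shank top c [0.5323 0.0399] station [ -0.5 -67.6]
bolt tail [0.532  0.1072] station [ 0.3 -0.3]
bracket c [0.533  0.0672] station [  0.6 -40.3]
head right end [0.5267 0.0134] station [ -6.5 -94. ]
head left end [0.5266 0.0296] station [ -6.3 -77.8]
board outer top [ 0.6333 -0.0183] station [  99.6 -127.3]
board outer bot [ 0.4364 -0.0214] station [ -97.3 -127.4]
bracket rear [0.5332 0.0519] station [  0.6 -55.6]
[0.53307518 0.02049275]
```

The top view shows the bolt axis at x ≈ 0.533 and the head at y ≈ 0.0135–0.0295, centre 0.021. That agrees with the station prediction (0.533, 0.0205) and the finger contact to 1–2 mm. The shank, (335,408) in the crop, is clear of the fingers. Next I'll move above it.

carry_out(
  plan=[
    {"x": 20, "y": 0, "z": 0, "ax": 0, "ay": 0, "az": 0, "claw": 1},
    {"x": 50, "y": 0, "z": 0, "ax": 0, "ay": 0, "az": 0, "claw": 1},
    {"x": 80, "y": 0, "z": 0, "ax": 0, "ay": 0, "az": 0, "claw": 1},
    {"x": 110, "y": 0, "z": 0, "ax": 0, "ay": 0, "az": 0, "claw": 1},
    {"x": 125, "y": 0, "z": 0, "ax": 0, "ay": 0, "az": 0, "claw": 1},
    {"x": 132, "y": 0, "z": 0, "ax": 0, "ay": 0, "az": 0, "claw": 1},
    {"x": 132, "y": 0, "z": 0, "ax": 0, "ay": 0, "az": 0, "claw": 1},
    {"x": 132, "y": 0, "z": 0, "ax": 0, "ay": 0, "az": 0, "claw": 1},
    {"x": 132, "y": 0, "z": 0, "ax": 0, "ay": 0, "az": 0, "claw": 1},
  ],
)

```text
time: 9.3
tcp_pos: [0.5335, 0.0216, 0.2126]
tool_rot: [-180.0, 0.0, 90.8]
force: [-0.4, -1.0, 0.3]
grip_width: 1.001
```

Run:
```python
from rig import *
from h import *
s=sensors.sense();print(s["time"],s["tcp_pos"],s["tool_rot"],s["force"])
cv2.imwrite("pics/s7.png",grab_frame("scene"));crop("pics/s7.png",200,100,160,150,5,"pics/s7c.png")
```

```text
9.3 [0.53347952 0.02163818 0.21259604] [-1.79995138e+02  5.19225407e-03  9.07961857e+01] [-0.36493952 -0.96289804  0.27160784]
```

View pics/s7c.png

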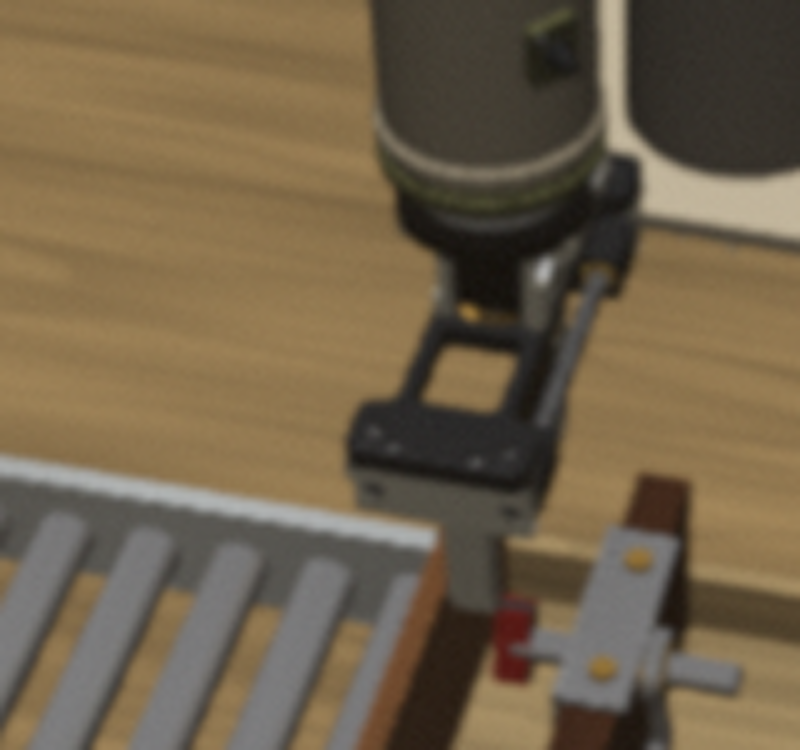

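The near finger is centred over the gap: its tip is at crop (470,600), between the board and the bracket, with the head at (513,645). Going down 96 mm, then closing partly.

carry_out(
  plan=[
    {"x": -0.5, "y": 0, "z": 15, "ax": 0, "ay": 0, "az": 0, "claw": 1},
    {"x": -0.5, "y": 0, "z": 35, "ax": 0, "ay": 0, "az": 0, "claw": 1},
    {"x": -0.5, "y": 0, "z": 52, "ax": 0, "ay": 0, "az": 0, "claw": 1},
    {"x": -0.5, "y": 0, "z": 67, "ax": 0, "ay": 0, "az": 0, "claw": 1},
    {"x": -0.5, "y": 0, "z": 80, "ax": 0, "ay": 0, "az": 0, "claw": 1},
    {"x": -0.5, "y": 0, "z": 90, "ax": 0, "ay": 0, "az": 0, "claw": 1},
    {"x": -0.5, "y": 0, "z": 96, "ax": 0, "ay": 0, "az": 0, "claw": 1},
    {"x": -0.5, "y": 0, "z": 96, "ax": 0, "ay": 0, "az": 0, "claw": 1},
  ],
)

```text
time: 10.35
tcp_pos: [0.5333, 0.0219, 0.1164]
tool_rot: [-180.0, -0.0, 90.9]
force: [1.3, -0.4, 0.4]
grip_width: 1.001
```

carry_out(
  plan=[
    {"x": 0, "y": 0, "z": 0, "ax": 0, "ay": 0, "az": 0, "claw": 0.5},
    {"x": 0, "y": 0, "z": 0, "ax": 0, "ay": 0, "az": 0, "claw": 0.1},
    {"x": 0, "y": 0, "z": 0, "ax": 0, "ay": 0, "az": 0, "claw": -0.2},
    {"x": 0, "y": 0, "z": 0, "ax": 0, "ay": 0, "az": 0, "claw": -0.2},
    {"x": 0, "y": 0, "z": 0, "ax": 0, "ay": 0, "az": 0, "claw": -0.2},
  ],
)

```text
time: 10.98
tcp_pos: [0.5335, 0.0218, 0.1167]
tool_rot: [180.0, 0.0, 90.9]
force: [-0.4, 0.8, -0.3]
grip_width: 0.511
```

Run:
```python
from rig import *
from h import *
s=sensors.sense();print(s["time"],s["tcp_pos"],s["tool_rot"],s["force"],s["grip_width"])
cv2.imwrite("pics/s8.png",grab_frame("scene"));crop("pics/s8.png",220,130,130,120,6,"pics/s8c.png")
cv2.imwrite("pics/t8.png",grab_frame("top"));crop("pics/t8.png",230,190,160,120,5,"pics/t8c.png")
```

```text
10.975 [0.533476   0.021833   0.11669713] [1.79995319e+02 5.75159633e-04 9.08570761e+01] [-0.43869189  0.76539876 -0.32891237] 0.510642879781746
```

View pics/s8c.png

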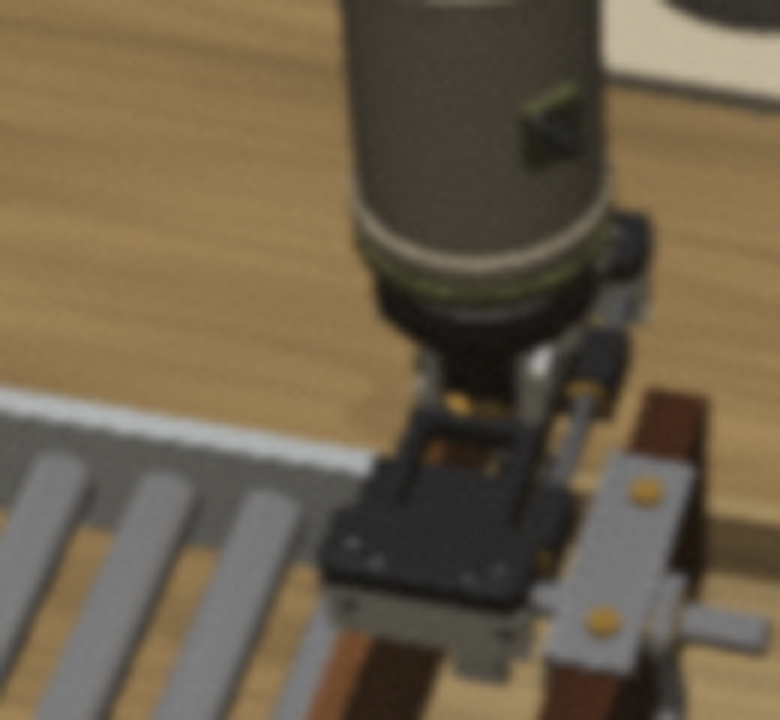

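View pics/t8c.png

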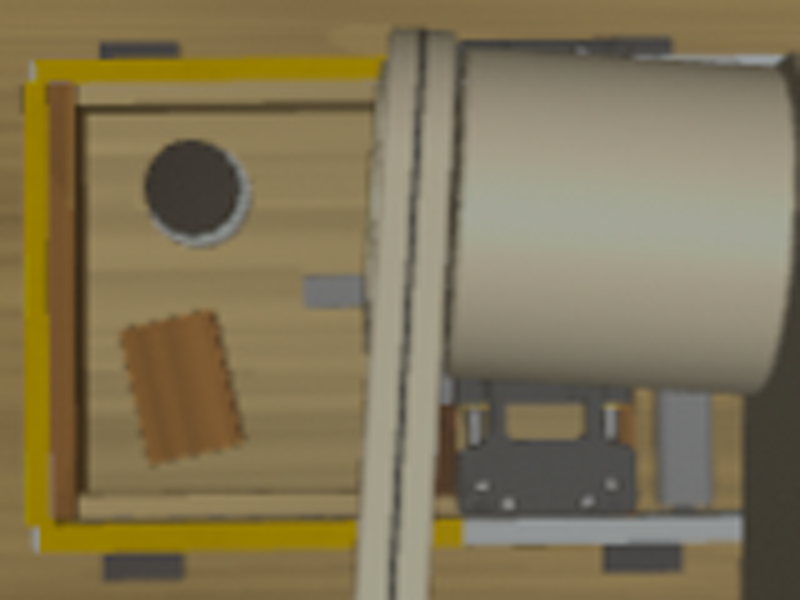

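The fingers are down in the gap around the head. The spanner and nut at crop (670,620) look unhindered, and the tote is still flush at the stop. I'll close fully.

carry_out(
  plan=[
    {"x": 0, "y": 0, "z": 0, "ax": 0, "ay": 0, "az": 0, "claw": -0.3},
    {"x": 0, "y": 0, "z": 0, "ax": 0, "ay": 0, "az": 0, "claw": -0.5},
    {"x": 0, "y": 0, "z": 0, "ax": 0, "ay": 0, "az": 0, "claw": -0.6},
    {"x": 0, "y": 0, "z": 0, "ax": 0, "ay": 0, "az": 0, "claw": -0.7},
    {"x": 0, "y": 0, "z": 0, "ax": 0, "ay": 0, "az": 0, "claw": -1},
    {"x": 0, "y": 0, "z": 0, "ax": 0, "ay": 0, "az": 0, "claw": -1},
    {"x": 0, "y": 0, "z": 0, "ax": 0, "ay": 0, "az": 0, "claw": -1},
    {"x": 0, "y": 0, "z": 0, "ax": 0, "ay": 0, "az": 0, "claw": -1},
    {"x": 0, "y": 0, "z": 0, "ax": 0, "ay": 0, "az": 0, "claw": -1},
    {"x": 0, "y": 0, "z": 0, "ax": 0, "ay": 0, "az": 0, "claw": -1},
  ],
)

```text
time: 12.32
tcp_pos: [0.5336, 0.0217, 0.1167]
tool_rot: [180.0, 0.0, 90.9]
force: [4.5, -2.4, -1.7]
grip_width: 0.148
```

Run:
```python
from rig import *
from h import *
s=sensors.sense();print(s["time"],s["tcp_pos"],s["tool_rot"],s["force"],s["moment"],s["grip_width"]*93)
cv2.imwrite("pics/s9.png",grab_frame("scene"));crop("pics/s9.png",220,130,130,120,6,"pics/s9c.png")
cv2.imwrite("pics/t9.png",grab_frame("top"));crop("pics/t9.png",230,190,160,120,5,"pics/t9c.png")
```

```text
12.325 [0.53359035 0.02165657 0.11673753] [1.79982942e+02 1.74693709e-02 9.08520645e+01] [ 4.51818545 -2.37501153 -1.70064444] [-0.42086165 -0.79824415 -0.0678233 ] 13.761784547203106
```

View pics/s9c.png

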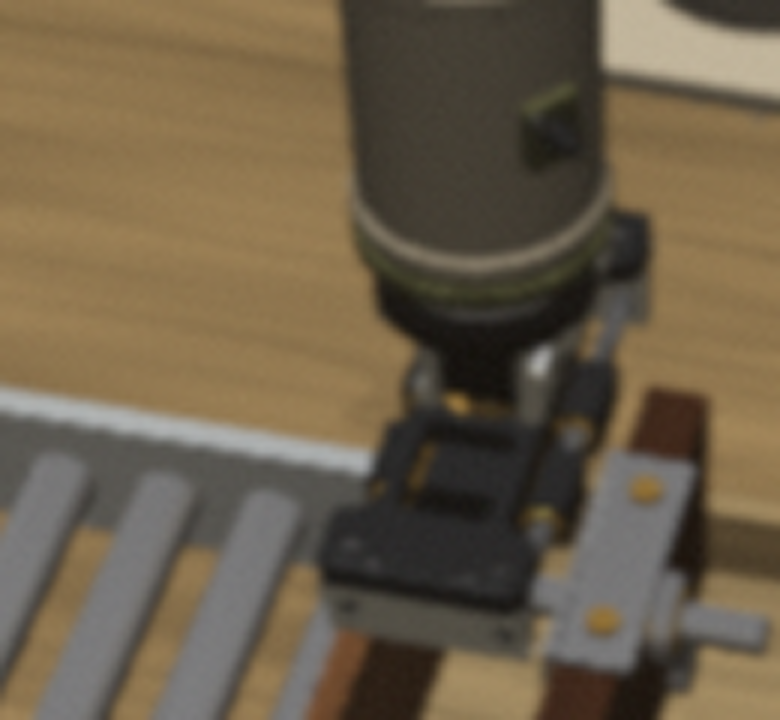

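View pics/t9c.png

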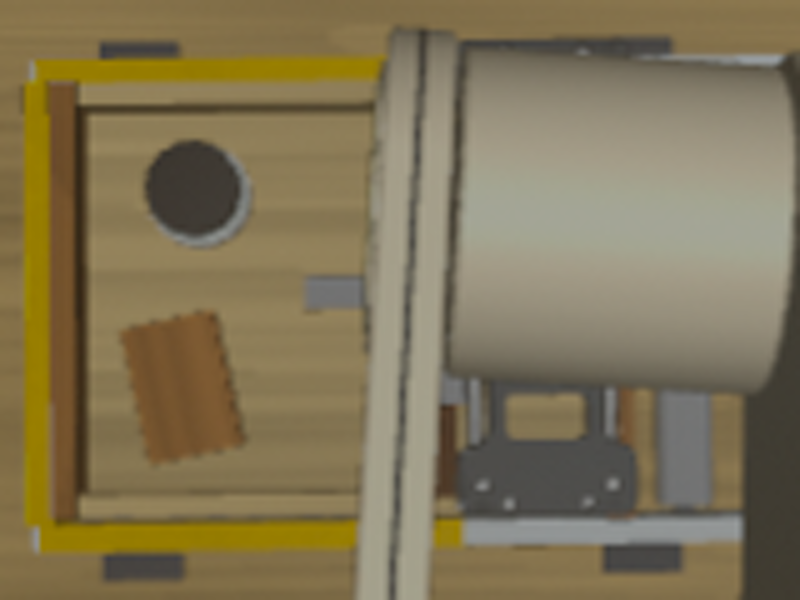

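The opening is 13.8 mm against 14 mm across the flats, and the spanner has swung up behind the cross rail, so the head is upright. The tote is still flush. I'll do a short settle check, then hand in.

carry_out(
  plan=[
    {"x": 0, "y": 0, "z": 0, "ax": 0, "ay": 0, "az": 0, "claw": -1},
    {"x": 0, "y": 0, "z": 0, "ax": 0, "ay": 0, "az": 0, "claw": -1},
    {"x": 0, "y": 0, "z": 0, "ax": 0, "ay": 0, "az": 0, "claw": -1},
    {"x": 0, "y": 0, "z": 0, "ax": 0, "ay": 0, "az": 0, "claw": -1},
    {"x": 0, "y": 0, "z": 0, "ax": 0, "ay": 0, "az": 0, "claw": -1},
    {"x": 0, "y": 0, "z": 0, "ax": 0, "ay": 0, "az": 0, "claw": -1},
  ],
)

```text
time: 13.18
tcp_pos: [0.5336, 0.0217, 0.1167]
tool_rot: [180.0, 0.0, 90.9]
force: [4.2, -2.9, -1.0]
grip_width: 0.15
```

Run:
```python
from rig import *
import cv2,numpy as np
s=sensors.sense();print(s["time"],s["tcp_pos"],s["force"],s["grip_width"]*93)
cv2.imwrite("pics/s10.png",grab_frame("scene"))
```

```text
13.175 [0.53355026 0.02169366 0.11669281] [ 4.15418348 -2.92623207 -0.98221896] 13.966153471871209
```

View pics/s10.png

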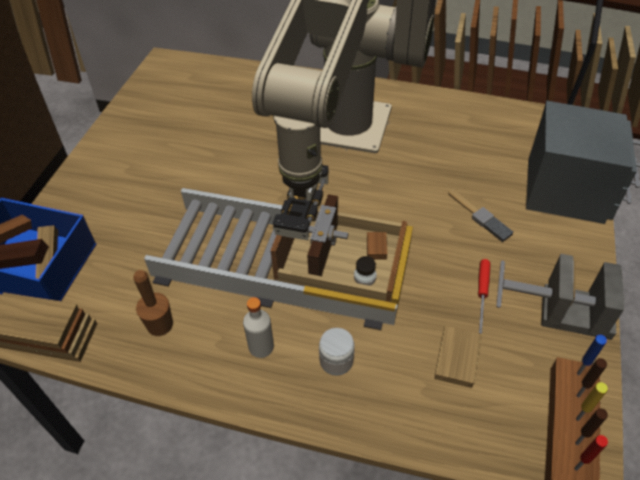

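The tote is home and level against the stop (~405,262). The jar (365,270) and block (376,245) are upright inside, the bystanders haven't moved, and the grip is steady at 14 mm.

```bash
python3 -c "
from rig import hand_in
print(hand_in())"
```

```text
the job is handed in; nothing more can be done
None
```

I pushed the tote home against the yellow stop, then gripped the bolt head from above across its red flats. I handed the job in at about 13 s, still gripping.

- **Tote:** the contact force rose to about 8 N at the stop. In the last pictures the leading board is flush with the yellow plate and the tote looks level on the rollers.
- **Bolt:** the grip held steady at 13.8–14.0 mm, against 14 mm across the flats. The spanner swung up as the fingers closed, so the head should be upright, but the gripper hid it and I could not see its angle directly.
- **Forces:** the last wrist force reading was about 5 N.
- **Other things:** the jar and the small block are upright inside the tote, and everything else on the bench looks unmoved.
- **Mismatches:** position estimates from the cameras and from finger contact differed by 1–2 mm. The first two move calls were refused because some row keys were missing, and nothing moved.

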